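Tighten the second pair of wing nuts on a filter holder

ROBOT

A 6-joint arm with a two-finger parallel gripper is mounted at the origin on the work surface. World frame = base frame: x ahead of the robot, y to its left, z up, the work surface at z = 0. Lengths are in m, angles in degrees, forces in N, time in s.
With the tool pointing down it reaches from about 0.325 to 0.9 m from the base axis. Payload 3.5 kg.
Tool frame: the origin (TCP) lies at the very end of the fingers, on their centre line; the grasp point (between the pads) lies 19 mm behind it; z points along the fingers, y is the line along which they close (so a half turn about z gives the same grasp; the last joint's range is limited). The gripper opens to 85 mm and grips with 20 to 120 N. Pads are 22 mm wide; open, the fingers measure 114 mm over their backs; the gripper's body (76 mm by 85 mm) begins 54 mm behind the grasp point. The pads swing forward as they close: fully open they stand 13 mm farther back than shut.
Start: joints at [64.549, 15.837, -1.513, 72.651, 0, 84.076], TCP at [0.209, 0.589, 0.192] pointing down, gripper open.
Joint ranges: [-178.77, 178.77], [-48.84, 107.48], [-61.69, 71.31], [-111.58, 123.2], [-90, 87.43], [-180, 180]. Speed limits (degrees/s): [147.25, 147.25, 180, 180, 180, 180].

INTERFACE

Orientations are given as a 3x3 rotation matrix whose columns are the frame's x, y, z axes.
In Python, from cell import ctrl gives the robot as it stands.
- The arm moves only by the tool servo_tool, never from a script. Its argument "deltas" is one flat list of numbers, 7 for each row, row after row: the finger opening in m, from 0 to 0.0854, then the shift along the tool's x, y, z in m, then the turn, a rotation vector about the tool's x, y, z in rad. A call has 1 to 5 rows; each row is the pose to reach, as a shift and turn from the pose commanded when the call began, along the tool's axes at that moment; what a row does not reach only later rows make up. A row lasts 1/10 s, in which the tool goes at most 50 mm and 8.59 degrees, less where a joint would pass 70% of its speed; a pose out of reach is approached as far as the arm can. A call with a gripper value outside its range is refused whole. The fingers move at their own pace and stop on an object; the grip force is fixed at half the most. Time passes only in rows, so rows that repeat a pose let the fingers close. It gives the time, the measured TCP pose, the force, the opening and the grip force at its end, in the units of the state.
- ctrl.sense(): the state, without advancing time (a new reading comes with each control period).
- ctrl.read_camera(name): name is "scene" or "top"; returns a dict with "img" (480x640x3 uint8, red, green, blue), "fovy" (degrees; the focal length in pixels is half the picture's height over the tangent of half this angle, whatever the lens; pixels are square), "cx", "cy" (the principal point, pixels), "pose" (4x4, takes a point from camera to world coordinates). Camera axes: x right, y down, z forward; pixel columns grow to the right and rows downward; lengths in m; the calibration is good to about 2 mm. A picture is of the moment at which its call begins. There is no depth.
- ctrl.finish_job(): hands the job in; it is judged then, once.
The state is a dict: "time": time; "joint_pos": joint angles; "qvel": joint speeds; "joint_torque": joint torques, N m; "tool_pos": TCP position; "tool_rot": TCP orientation; "force": force on the tool from outside, world axes, zero at the start; "ft_torque": the same for the moment, N m; "finger_gap": finger opening in m; "finger_force": force on a finger pad.
Only numpy, scipy, OpenCV 4.12 (cv2) and the standard library are available. Lean on these libraries where they do the work, as an engineer would, in place of code of your own. Each camera call takes 0.05 s, during which the arm holds its last target. There are 200 camera calls.

TASK

The steel filter holder on the lab bench has a ring of four wing nuts: two opposite ones are already tight, the other two, whose wings still point at the centre of the cover, are not. Draw the cover down evenly with the slotted T-key: turn one loose nut clockwise about half-way (an eighth of a turn), then the opposite one about half-way too, and after that turn each of them fully home (a quarter turn in all). Turn the nuts only with the key, keep the fingers off the holder, and at the end stand the key upright on the bench again, clear of the holder.

Things in the scene. Friction and masses are not known exactly. Their poses are not given: they have to be found in the camera images.
- key: Slotted T-key, loose, upright on the bench, 120 mm tall, 0.3 kg. Origin: centre of underside, z up. Top: black grip bar 90 (x) by 18 mm (y), 100 to 120 mm up, on a 14 mm shaft. Foot: dark rectangular block 44 (x) by 34 mm, 44 high, slotted from below along x: slot 18 mm wide, 34 deep, open at both ends; parallel to the bar. The look-alike with round knob and round socket is of no use.
- holder: Round steel filter holder, 190 mm across, fixed. Origin: centre of underside, z up. Cover top at 60 mm; fitting at its centre 38 mm higher. Four brass wing nuts, radius 65 mm, at the holder's +x (nut_a), -x (nut_b), +y, -y. Wings: tab 44 mm long, 8 thick, 6 to 28 mm above the cover, over a foot 26 mm across, 6 high. The +y, -y nuts are tight, fixed, wings along x. Outlet stub at -x.
- nut_a (a joint): Turn of the loose nut at the holder's +x, rad, growing clockwise seen from above. 0: wings along the holder's x (to the cover's centre); 1.57: home, at a firm stop, wings square to that. Starts at 0 to 0.15, stays where left, needs 0.12 N m. With the key's underside 8 to 20 mm above the cover, the slot has 5 mm play each side of the tab: the key turns 0.23 rad farther than the nut.
- nut_b (a joint): The same for the loose wing nut opposite, at the holder's -x.
There are look-alikes about, which are no part of the job. Of the things like the key, leave any that is turquoise; of the rest the larger one is meant.

How it is judged:
By the outcome, as a careful person would: the job done as asked, in the order asked, and still so for the second after the job is handed in, with the robot touching nothing.
It also fails if it takes over 62 s, if anything falls off the work surface, if the arm or the gripper's body presses on something with over 40 N, if the wrist force passes 120 N, or if a joint passes its speed limit or range.

## Working session

There is one attempt and no reset: what is moved stays moved. The work goes in short steps, Python scripts to look and compute and a tool call to move; the robot and the scene stay as the last step left them, time stands still between calls to the robot, and variables do not carry over. Pictures are saved under pics/ and viewed, at most 10 in all, crops included, and the job is handed in when it is done.

Besides the shell and the picture viewer there is one more tool, called after "Call:" as name(argument=value, ...) on one line, values as JSON. servo_tool: Moves the arm, as the interface text tells. Its arguments: {"type":"object","properties":{"deltas":{"type":"array"}},"required":["deltas"]}

```bash
mkdir -p pics; cat > h.py <<'E'
import numpy as np,cv2
from cell import ctrl
def cam(n):
    c=ctrl.read_camera(n); c['f']=240/np.tan(np.radians(c['fovy']/2)); return c
def ray(c,u,v,z):
    d=c['pose'][:3,:3]@np.array([(u-c['cx'])/c['f'],(v-c['cy'])/c['f'],1]); o=c['pose'][:3,3]
    return o+d*(z-o[2])/d[2]
def proj(c,p):
    q=c['pose'][:3,:3].T@(np.array(p)-c['pose'][:3,3]); return [c['cx']+c['f']*q[0]/q[2],c['cy']+c['f']*q[1]/q[2]]
E
python3 - <<'E'
from h import *
for n in('top','scene'):
    c=cam(n); cv2.imwrite(f'pics/{n}0.png',c['img'][:,:,::-1]); print(n,c['f'],c['cx'],c['cy'],c['pose'].round(3).tolist())
s=ctrl.sense(); print(s['tool_rot'],s['time'],s['finger_gap'])
E
```

```text
top 480.88522888413394 321.19928615729657 244.59077582302677 [[0.002, -0.982, 0.189, 0.403], [-1.0, -0.0, 0.008, 0.127], [-0.008, -0.189, -0.982, 0.796], [0.0, 0.0, 0.0, 1.0]]
scene 450.4258112018939 313.38821155482265 241.69690394463518 [[0.854, 0.45, -0.26, 0.775], [0.519, -0.736, 0.433, -0.27], [0.004, -0.505, -0.863, 0.816], [0.0, 0.0, 0.0, 1.0]]
[[-9.42496026e-01  3.34216237e-01 -8.64725705e-04]
 [ 3.34217301e-01  9.42494194e-01 -1.86820188e-03]
 [ 1.90615556e-04 -2.04977914e-03 -9.99997881e-01]] 0.1 0.08546443546473614
```

View pics/top0.png

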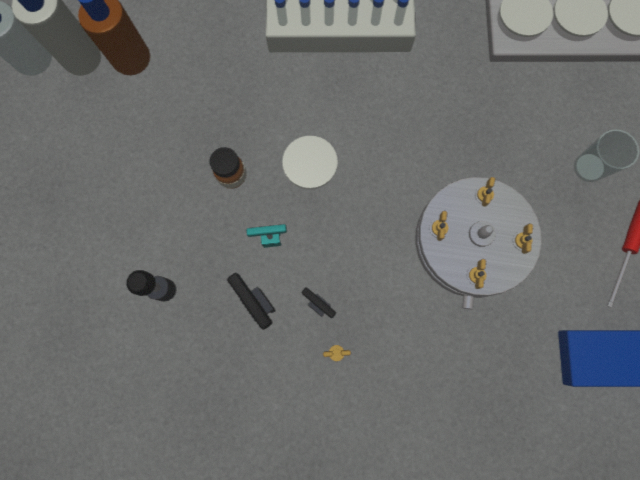

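View pics/scene0.png

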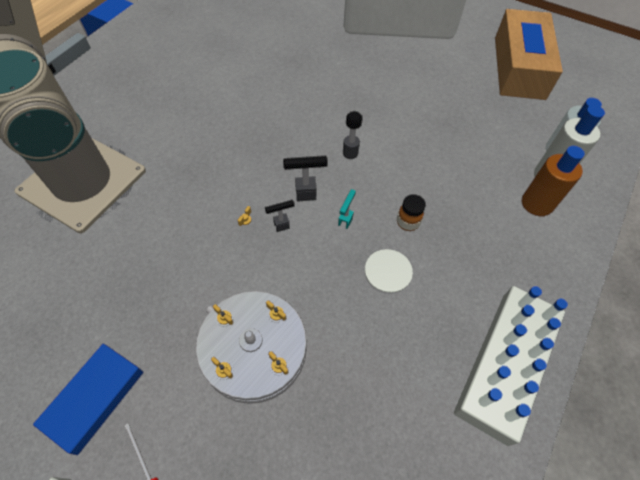

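The top view's key candidates are a large black T-bar (250,301), a small black T-bar (319,303), a turquoise one (267,235) and a round knob (140,283). The large black one fits: it isn't turquoise, it is the larger, and it has a bar. The holder is at (481,236) with its stub at (468,302), so -x points down in the image. That makes nut_a (487,191) and nut_b (480,273).

```bash
cat > m.py <<'E'
from h import *
c=cam('top'); im=c['img'].astype(int)
k=(im.max(2)<38).astype(np.uint8)
def comp(mask,box,z,zn=''):
    u0,v0,u1,v1=box; m=np.zeros_like(mask); m[v0:v1,u0:u1]=mask[v0:v1,u0:u1]
    n,l,st,ce=cv2.connectedComponentsWithStats(m); i=1+np.argmax(st[1:,4])
    ys,xs=np.where(l==i)
    P=np.array([ray(c,x,y,z)[:2] for x,y in zip(xs,ys)]).astype(np.float32)
    r=cv2.minAreaRect(P); b=cv2.boxPoints(r); e=b[1]-b[0]; g=b[2]-b[1]; a=e if np.hypot(*e)>np.hypot(*g) else g
    return r[0],r[1],np.degrees(np.arctan2(a[1],a[0]))%180,len(xs)
if __name__=='__main__':
    print('key bar',comp(k,(222,265,280,335),.12))
    print('small',comp(k,(295,280,345,325),.1))
    br=((im[:,:,0]-im[:,:,2]>50)).astype(np.uint8)
    for n,b in dict(py=(425,205,460,245),my=(510,220,545,260),a=(470,170,505,210),b=(465,255,495,295)).items(): print(n,comp(br,b,.085))
    print('cover ctr',ray(c,480.5,236.5,.06))
    I=c['img'][:,:,::-1]
    A=cv2.resize(I[225:345,215:375],(640,480)[::1]);A=cv2.resize(A,(400,300)); B=cv2.resize(I[165:315,410:550],(400,428),interpolation=3)
    cv2.imwrite('pics/crop1.png',np.hstack([cv2.copyMakeBorder(A,0,128,0,0,0),B]))
E
python3 m.py
```

```text
key bar ((0.4466111361980438, 0.21966126561164856), (0.062254615128040314, 0.011534659191966057), np.float32(26.245167), 92)
small ((0.444854199886322, 0.13462525606155396), (0.0020280478056520224, 0.0), np.float32(45.288757), 2)
py ((0.5655278563499451, -0.046525876969099045), (0.02269383706152439, 0.02455352433025837), np.float32(151.85583), 157)
my ((0.5444791316986084, -0.17121055722236633), (0.02323944866657257, 0.025455662980675697), np.float32(167.57454), 156)
a ((0.6181444525718689, -0.11850549280643463), (0.023362405598163605, 0.021120412275195122), np.float32(55.03686), 145)
b ((0.4916819930076599, -0.09864160418510437), (0.023544101044535637, 0.02556540071964264), np.float32(156.03294), 168)
cover ctr [ 0.55756046 -0.11583715  0.06      ]
```

View pics/crop1.png

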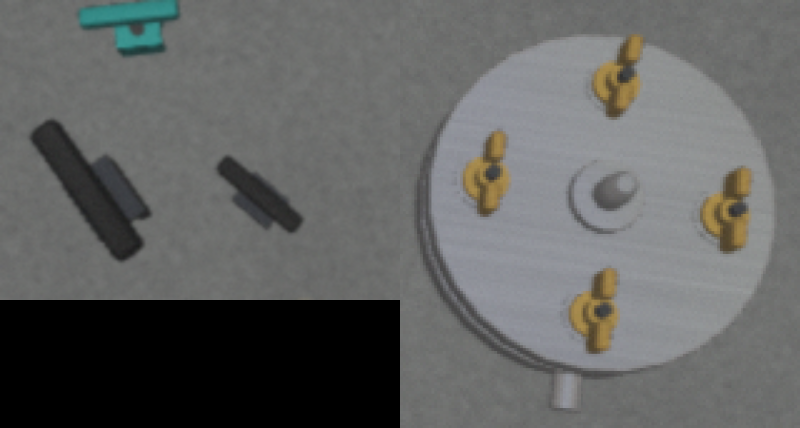

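The crop confirms the large black T-key, with its foot parallel to the bar. On the holder, all four wings lie along x and the stub points down (-x). Next I fit the models to both views.

```bash
cat > fit.py <<'E'
from h import *
from scipy.optimize import minimize
def box(cx,cy,yaw,lx,ly,z0,z1,off=0):
    R=np.array([[np.cos(yaw),-np.sin(yaw)],[np.sin(yaw),np.cos(yaw)]])
    return [np.r_[R@[sx*lx/2+off,sy*ly/2]+[cx,cy],z] for sx in(-1,1) for sy in(-1,1) for z in(z0,z1)]
def cyl(cx,cy,r,z0,z1): return [[cx+r*np.cos(t),cy+r*np.sin(t),z] for t in np.linspace(0,6.28,24) for z in(z0,z1)]
def keyparts(p,dz=0):
    x,y,w=p; return [box(x,y,w,.09,.018,.1+dz,.12+dz),box(x,y,w,.044,.034,dz,.044+dz),cyl(x,y,.007,.044+dz,.1+dz)]
def nutparts(p):
    x,y,w,qa,qb=p; o=[]
    for k,q in((0,qa),(2,qb),(1,0),(3,0)):
        t=w+k*np.pi/2; nx,ny=x+.065*np.cos(t),y+.065*np.sin(t)
        o+=[box(nx,ny,w-q,.044,.008,.066,.088),cyl(nx,ny,.013,.060,.066)]
    return o
S=4
def rend(c,parts,win):
    u0,v0,u1,v1=win; m=np.zeros(((v1-v0)*S,(u1-u0)*S),np.uint8)
    for P in parts:
        q=np.array([proj(c,a) for a in P]); q=(q-[u0,v0]+.5)*S
        cv2.fillConvexPoly(m,cv2.convexHull(np.round(q*16).astype(np.int32)),1,shift=4)
    return cv2.resize(m.astype(np.float32),(u1-u0,v1-v0),interpolation=cv2.INTER_AREA)
def fit(views,parts,p0,steps):
    # views: (cam, mask, win); 3 shared calibration-free
    def cost(p):
        s=0
        for c,m,w in views:
            r=rend(c,parts(p),w); t=m[w[1]:w[3],w[0]:w[2]]; s+=np.abs(r-t).sum()/max(t.sum(),1)
        return s
    best=None
    for _ in range(3):
        sim=np.vstack([p0]+[np.array(p0)+np.eye(len(p0))[i]*steps[i] for i in range(len(p0))])
        r=minimize(cost,p0,method='Nelder-Mead',options=dict(initial_simplex=sim,maxiter=400,xatol=1e-5,fatol=1e-4)); p0=r.x; steps=-np.array(steps)*.6
    return r.x,r.fun
def win(c,parts,pad=14):
    q=np.array([proj(c,a) for P in parts for a in P]); a=np.floor(q.min(0)-pad).astype(int).clip(0); b=np.ceil(q.max(0)+pad).astype(int)
    return a[0],a[1],min(b[0],640),min(b[1],480)
def brass(c): i=c['img'].astype(int); return (i[:,:,0]-i[:,:,2]>40).astype(np.float32)
def dark(c,w):
    g=c['img'].astype(np.float32).max(2); bg=np.median(g[w[1]:w[3],w[0]:w[2]]); return (g<bg-22).astype(np.float32)
def holder(p0=(.556,-.112,.1,.07,.07),cams=('top','scene')):
    C=[cam(n) for n in cams]; out=[]
    for V in ([C] if len(C)==1 else [C,C[:1],C[1:]]):
        out.append(fit([(c,brass(c),win(c,nutparts(p0),6)) for c in V],nutparts,p0,[.006,.006,.1,.1,.1]))
    return out
def key(p0,dz=0,cams=('top','scene')):
    C=[cam(n) for n in cams]; out=[]; f=lambda p:keyparts(p,dz)
    for V in ([C] if len(C)==1 else [C,C[:1],C[1:]]):
        vs=[(c,win(c,f(p0),8)) for c in V]
        out.append(fit([(c,dark(c,w),w) for c,w in vs],f,p0,[.006,.006,.1]))
    return out
E
python3 - <<'E'
from fit import *
np.set_printoptions(precision=4,suppress=True)
c=cam('top')
e=ray(c,234,275,.12),ray(c,267,327,.12); d=e[0]-e[1]; m=(e[0]+e[1])/2; print(m,np.hypot(*d[:2]),np.arctan2(d[1],d[0]))
for r in key((m[0],m[1],np.arctan2(d[1],d[0]))): print(r)
for r in holder((.556,-.112,-.1,.07,.07)): print(r)
E
```

```text
[0.453  0.2314 0.12  ] 0.08723877526718124 0.5888173608289253
(array([0.4521, 0.2331, 0.633 ]), np.float64(0.32370585203170776))
(array([0.4542, 0.2343, 0.6428]), np.float64(0.0537852868437767))
(array([0.4504, 0.2342, 0.6402]), np.float64(0.19586233794689178))
(array([ 0.5594, -0.1159, -0.1585,  0.1653,  0.0451]), np.float64(1.0573904514312744))
(array([ 0.5624, -0.1162, -0.1586,  0.2094,  0.053 ]), np.float64(0.6201772689819336))
(array([ 0.5574, -0.1161, -0.1514,  0.1148,  0.0983]), np.float64(0.31427356600761414))
```

Call:
servo_tool(deltas=[0.085,-0.04,-0.029,0,0,0,-0.11,0.085,-0.08,-0.058,0,0,0,-0.22,0.085,-0.12,-0.087,0,0,0,-0.33,0.085,-0.16,-0.116,0,0,0,-0.44,0.085,-0.2,-0.145,0,0,0,-0.55])

```text
time: 0.9
tool_pos: [0.3498, 0.384, 0.1921]
tool_rot: [[-0.977, -0.213, 0.001], [-0.213, 0.977, 0.0], [-0.001, 0.0, -1.0]]
force: [1.1, 0.0, 0.5]
finger_gap: 0.0847
finger_force: 0.0
```

```bash
cat > d.py <<'E'
import sys
from h import *
from scipy.spatial.transform import Rotation as R
def d(x,y,z,yaw):
    s=ctrl.sense(); T=np.array(s['tool_rot']); a=np.radians(yaw)
    G=np.array([[np.cos(a),np.sin(a),0],[np.sin(a),-np.cos(a),0],[0,0,-1]])
    np.set_printoptions(precision=4,suppress=True)
    print('t',s['time'],'pos',np.array(s['tool_pos']),'yaw',np.degrees(np.arctan2(T[1,0],T[0,0])),'gap',s['finger_gap'],'F',np.array(s['force']),'M',np.array(s['ft_torque']),'q',np.array(s['joint_pos']))
    print('shift',T.T@(np.array([x,y,z])-s['tool_pos']),'turn',R.from_matrix(T.T@G).as_rotvec())
if __name__=='__main__': d(*map(float,sys.argv[1:]))
E
python3 d.py .4522 .2342 .16 216.7
```

```text
t 0.9 pos [0.3498 0.384  0.1921] yaw -167.72170836153293 gap 0.08470074023394308 F [1.082  0.0073 0.4976] M [ 0.021  -0.0119  0.024 ] q [ 40.5449   5.0788 -14.5163  70.3553  -0.0062  28.2666]
shift [-0.0682 -0.1682  0.0321] turn [ 0.0001  0.0009 -0.4262]
```

Call:
servo_tool(deltas=[0.085,-0.017,-0.042,0.008,0,0,-0.106,0.085,-0.034,-0.084,0.016,0,0,-0.213,0.085,-0.051,-0.126,0.024,0,0,-0.32,0.085,-0.068,-0.168,0.032,0,0,-0.426,0.085,-0.068,-0.168,0.032,0,0,-0.426])

```text
time: 1.4
tool_pos: [0.4524, 0.2312, 0.1589]
tool_rot: [[-0.808, -0.589, -0.0], [-0.589, 0.808, -0.002], [0.001, -0.002, -1.0]]
force: [-1.0, 0.3, 1.0]
finger_gap: 0.0852
finger_force: 0.0
```

```bash
python3 d.py .4522 .2342 .092 216.7
```

```text
t 1.4 pos [0.4524 0.2312 0.1589] yaw -143.91109921809152 gap 0.08517264920869269 F [-0.9532  0.3008  0.9708] M [ 0.0626 -0.0134  0.0031] q [ 19.8457   5.2119 -18.4889  66.3362  -0.1018 -16.2433]
shift [-0.0016  0.0026  0.0669] turn [-0.0015 -0.0011 -0.0107]
```

Call:
servo_tool(deltas=[0.085,-0.001,0.002,0.03,0,0,-0.01,0.085,-0.001,0.002,0.05,0,0,-0.01,0.085,-0.001,0.002,0.067,0,0,-0.01,0.06,-0.001,0.002,0.067,0,0,-0.01,0.03,-0.001,0.002,0.067,0,0,-0.01])

```text
time: 1.9
tool_pos: [0.4497, 0.238, 0.0931]
tool_rot: [[-0.799, -0.602, -0.0], [-0.602, 0.799, 0.0], [0.0, 0.0, -1.0]]
force: [-0.1, -0.1, -0.4]
finger_gap: 0.0588
finger_force: 0.0
```

Call:
servo_tool(deltas=[0.0,0,0,0,0,0,0,0.0,0,0,0,0,0,0,0.0,0,0,0,0,0,0,0.0,0,0,0,0,0,0,0.0,0,0,0,0,0,0])

```text
time: 2.4
tool_pos: [0.4501, 0.2376, 0.0931]
tool_rot: [[-0.799, -0.601, 0.0], [-0.601, 0.799, 0.0], [-0.001, -0.0, -1.0]]
force: [0.1, 0.1, -0.7]
finger_gap: 0.0001
finger_force: 0.0
```

```bash
python3 d.py .4522 .2342 .25 216.7
```

```text
t 2.4 pos [0.4501 0.2376 0.0931] yaw -143.03484622498905 gap 0.00011515029720425424 F [ 0.1334  0.1089 -0.6789] M [-0.0132 -0.0303 -0.0426] q [ 20.5455   8.445  -23.3489  58.1768   0.0025 -16.4196]
shift [ 0.0003 -0.004  -0.1569] turn [-0.0001  0.0005  0.0046]
```

```bash
python3 - <<'E'
from h import *
o=[]
for n in('top','scene'):
    c=cam(n); print(proj(c,[.45,.2376,.093])); u,v=map(int,proj(c,[.45,.23,.06])); o.append(cv2.resize(c['img'][max(v-75,0):v+75,u-50:u+50,::-1],(400,600)))
cv2.imwrite('pics/miss.png',np.hstack(o))
E
```

```text
[np.float64(248.838565345718), np.float64(304.15270577927424)]
[np.float64(305.4903570090728), np.float64(166.38573560569864)]
```

View pics/miss.png

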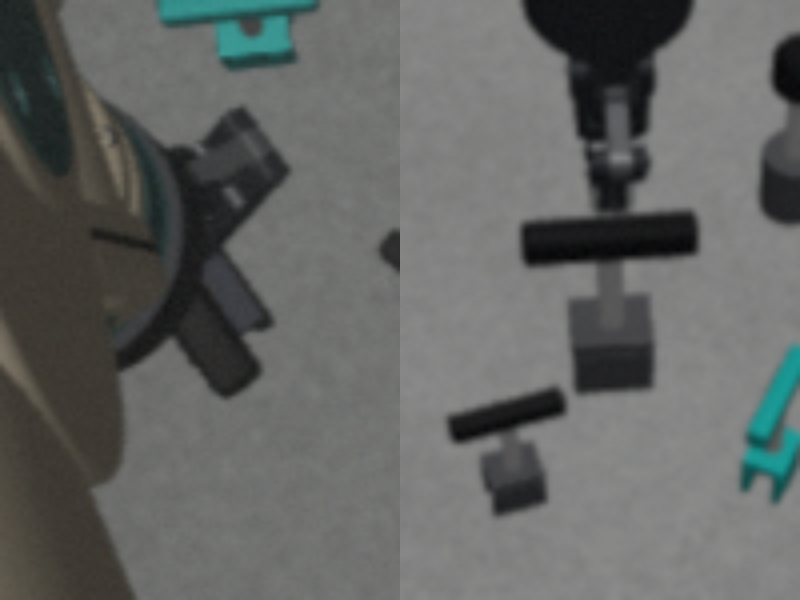

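The left panel shows the gripper above the key's far end. The right panel (scene) shows the bar unobstructed, with closed fingertips just above or behind its middle at crop (612,205). The key is still upright, so I'll quantify the offset.

```bash
python3 - <<'E'
from fit import *
np.set_printoptions(precision=4,suppress=True)
c=cam('scene'); u,v=map(int,proj(c,[.45,.23,.06])); u0,v0=u-50,v-75; print('offset',u0,v0,'tip px',u0+612/4-100,v0+205/4)
print(key((.4522,.2342,.64),0,('scene',)))
for z in(.06,.093,.106,.12,.13,.15): print(z,proj(c,[.45,.2376,z]))
t=cam('top'); u,v=map(int,proj(t,[.45,.23,.06])); print('top off',u-50,v-75)
print([proj(t,q) for q in keyparts((.4522,.2342,.64))[0]])
print(c['pose'][:3,3])
E
```

```text
offset 253 103 tip px 306.0 154.25
[(array([0.4501, 0.2346, 0.6519]), np.float64(0.2547328472137451))]
0.06 [np.float64(305.6685244043289), np.float64(176.47926246711683)]
0.093 [np.float64(305.4903570090728), np.float64(166.38573560569864)]
0.106 [np.float64(305.41713098059483), np.float64(162.23733974272744)]
0.12 [np.float64(305.3362413588737), np.float64(157.65478652933524)]
0.13 [np.float64(305.2771277046283), np.float64(154.30588390803905)]
0.15 [np.float64(305.1554177838485), np.float64(147.41078195672014)]
top off 207 230
[[np.float64(273.6690042595179), np.float64(323.9043701926359)], [np.float64(272.16200297594395), np.float64(323.51443158529133)], [np.float64(263.3985806591626), np.float64(331.52830131917744)], [np.float64(261.58439895426807), np.float64(331.36204014166924)], [np.float64(237.8649090000356), np.float64(273.72710841511486)], [np.float64(235.35799400940593), np.float64(271.90034276397466)], [np.float64(227.70267020508476), np.float64(281.06014723190367)], [np.float64(224.8952282614865), np.float64(279.4399778421135)]]
[ 0.7748 -0.2704  0.8155]
```

Call:
servo_tool(deltas=[0.0,0,0,-0.02,0,0,0,0.0,0,0,-0.04,0,0,0,0.0,0,0,-0.04,0,0,0])

```text
time: 2.95
tool_pos: [0.4524, 0.2384, 0.1355]
tool_rot: [[-0.799, -0.601, 0.005], [-0.601, 0.799, 0.002], [-0.005, -0.002, -1.0]]
force: [1.1, 0.3, -0.3]
finger_gap: -0.0001
finger_force: 0.0
```

```bash
python3 - <<'E'
from h import *
s=ctrl.sense(); print(s['tool_pos'],s['finger_gap'],np.array(s['joint_pos']).round(2))
c=cam('scene'); I=c['img'][:,:,::-1].copy(); p=proj(c,s['tool_pos']); print(p)
cr=cv2.resize(I[100:220,240:400],(800,600),interpolation=2)
cv2.drawMarker(cr,(int((p[0]-240)*5),int((p[1]-100)*5)),(0,0,255),0,20,2)
cv2.imwrite('pics/up.png',cr)
E
```

```text
[0.4523595  0.23841779 0.13551922] -8.050854197921468e-05 [ 20.55   6.28 -20.27  63.13  -0.   -16.42]
[np.float64(306.47547722157356), np.float64(152.63599330714575)]
```

View pics/up.png

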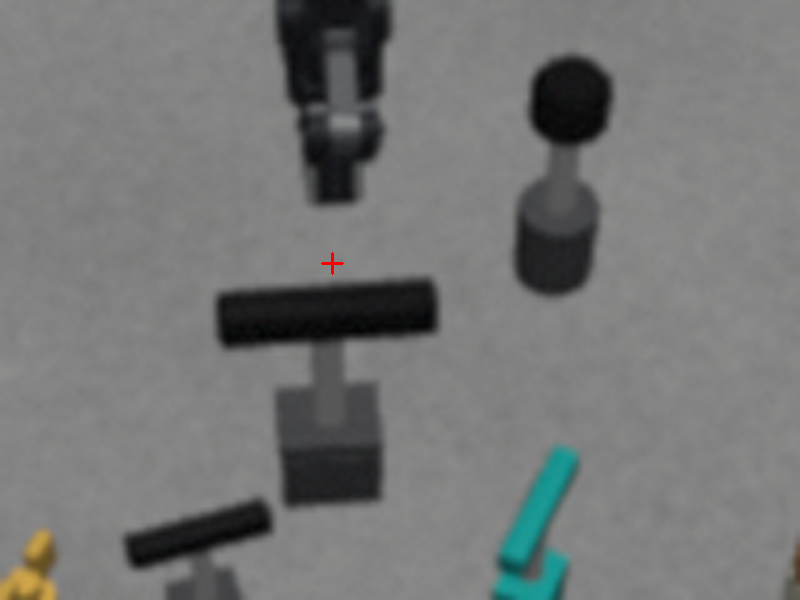

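Picture: the fingertip is at px (306.6,141), while the reported TCP projects to (306.5,152.6). So the real tip is about 30 mm higher than reported, and it closed above the bar. A descent to reported z ≈ 0.064 with open fingers is safe under either reading, so I'll do that and close.

Call:
servo_tool(deltas=[0.085,0.002,-0.003,0,0,0,0,0.085,0.002,-0.003,0,0,0,0,0.085,0.002,-0.003,0,0,0,0,0.085,0.002,-0.003,0,0,0,0,0.085,0.002,-0.003,0,0,0,0])

```text
time: 3.5
tool_pos: [0.4499, 0.2338, 0.1324]
tool_rot: [[-0.799, -0.601, -0.001], [-0.601, 0.799, -0.0], [0.001, 0.0, -1.0]]
force: [-0.4, -0.0, -0.8]
finger_gap: 0.0724
finger_force: 0.0
```

Call:
servo_tool(deltas=[0.085,0,0,0.02,0,0,0,0.085,0,0,0.04,0,0,0,0.085,0,0,0.055,0,0,0,0.085,0,0,0.069,0,0,0,0.085,0,0,0.069,0,0,0])

```text
time: 4.0
tool_pos: [0.4481, 0.2332, 0.0617]
tool_rot: [[-0.799, -0.601, -0.004], [-0.601, 0.799, -0.002], [0.004, 0.001, -1.0]]
force: [-0.3, 0.0, 0.5]
finger_gap: 0.085
finger_force: 0.0
```

Call:
servo_tool(deltas=[0.0,0,0,0,0,0,0,0.0,0,0,0,0,0,0,0.0,0,0,0,0,0,0,0.0,0,0,0,0,0,0,0.0,0,0,0,0,0,0])

```text
time: 4.5
tool_pos: [0.4511, 0.234, 0.0647]
tool_rot: [[-0.799, -0.601, 0.002], [-0.601, 0.799, 0.0], [-0.002, -0.001, -1.0]]
force: [-0.0, -0.3, -2.2]
finger_gap: 0.0166
finger_force: 60.1
```

```bash
python3 d.py .4522 .2342 .092 216.7; python3 - <<'E'
from h import *
c=cam('scene'); I=c['img'][:,:,::-1].copy()
cv2.imwrite('pics/grip.png',cv2.resize(I[100:220,240:400],(800,600),interpolation=2))
E
```

```text
t 4.5 pos [0.4511 0.234  0.0647] yaw -143.03896521867304 gap 0.016583005193705477 F [-0.0117 -0.3094 -2.169 ] M [ 0.0261 -0.1608 -0.0004] q [ 20.1495  10.0129 -25.3632  54.5167  -0.0314 -16.8115]
shift [-0.001  -0.0006 -0.0273] turn [-0.0011  0.0016  0.0046]
```

View pics/grip.png

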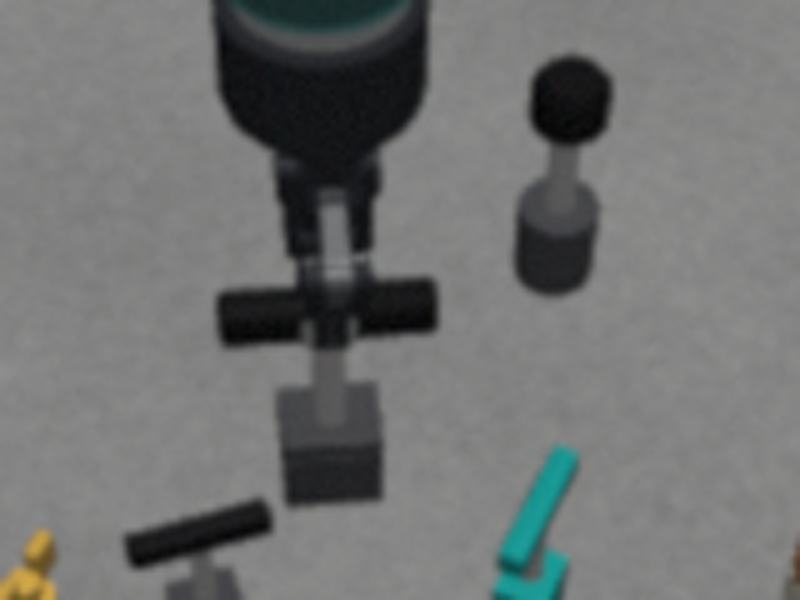

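The key is gripped: gap 16.6 mm, 60 N, fingertips level with the underside of the bar. Key underside = tool z − 0.065. Next I lift it and carry it over nut_a.

Call:
servo_tool(deltas=[0.0,0,0,-0.03,0,0,0,0.0,0,0,-0.06,0,0,0,0.0,0,0,-0.09,0,0,0,0.0,0,0,-0.115,0,0,0,0.0,0,0,-0.115,0,0,0])

```text
time: 5.05
tool_pos: [0.4527, 0.2349, 0.182]
tool_rot: [[-0.799, -0.601, 0.006], [-0.601, 0.799, 0.002], [-0.006, -0.002, -1.0]]
force: [0.6, 0.4, -3.0]
finger_gap: 0.0164
finger_force: 60.1
```

Call:
servo_tool(deltas=[0.0,0.008,-0.039,0,0,0,0.07,0.0,0.016,-0.078,0,0,0,0.14,0.0,0.024,-0.117,0,0,0,0.21,0.0,0.032,-0.156,0,0,0,0.28,0.0,0.04,-0.195,0,0,0,0.35])

```text
time: 5.55
tool_pos: [0.5342, 0.0527, 0.1761]
tool_rot: [[-0.958, -0.288, -0.004], [-0.288, 0.958, 0.0], [0.004, 0.001, -1.0]]
force: [-0.7, -0.1, -3.1]
finger_gap: 0.0165
finger_force: 60.2
```

```bash
python3 d.py .621 -.126 .18 164.4
```

```text
t 5.55 pos [0.5342 0.0527 0.1761] yaw -163.24767887020786 gap 0.016534418893215264 F [-0.7202 -0.1066 -3.1038] M [ 0.024  -0.0524 -0.0406] q [ -1.2776   7.6105 -13.6266  68.9923   0.0141 -18.0298]
shift [-0.0316 -0.1961 -0.0043] turn [ 0.0004 -0.004   0.5647]
```

Call:
servo_tool(deltas=[0.0,-0.007,-0.042,0,0,0,0.12,0.0,-0.014,-0.084,0,0,0,0.24,0.0,-0.021,-0.126,0,0,0,0.36,0.0,-0.028,-0.168,0,0,0,0.48,0.0,-0.032,-0.196,0,0,0,0.565])

```text
time: 6.05
tool_pos: [0.6228, -0.1266, 0.1756]
tool_rot: [[-0.962, 0.272, -0.003], [0.272, 0.962, 0.0], [0.003, -0.001, -1.0]]
force: [0.2, 0.6, -2.2]
finger_gap: 0.0164
finger_force: 60.1
```

Call:
servo_tool(deltas=[0.0,0,0,0,0,0,0,0.0,0,0,0,0,0,0])

```text
time: 6.25
tool_pos: [0.6215, -0.1241, 0.176]
tool_rot: [[-0.964, 0.267, -0.005], [0.267, 0.964, 0.002], [0.005, 0.001, -1.0]]
force: [0.2, 0.2, -3.5]
finger_gap: 0.0167
finger_force: 60.2
```

```bash
python3 d.py .621 -.126 .18 164.4; python3 - <<'E'
from fit import *
np.set_printoptions(precision=4,suppress=True)
s=ctrl.sense(); z=s['tool_pos'][2]-.0647
p=(.621,-.126,-.275)
for n in('top','scene'):
    c=cam(n); I=c['img'][:,:,::-1].copy()
    for P,col in [(q,(0,0,255)) for q in keyparts(p,z)]+[(q,(0,255,0)) for q in nutparts((.558,-.116,-.155,.12,.08))]:
        h=cv2.convexHull(np.array([proj(c,a) for a in P],np.float32)).reshape(-1,2)
        I=I if n!='x' else I
        globals().setdefault('D',{}).setdefault(n,[]).append((h,col))
    u,v=map(int,proj(c,[.6,-.12,.12])); u0,v0=u-50,v-75
    cr=cv2.resize(I[v0:v0+150,u0:u0+100],(400,600),interpolation=2)
    for h,col in D[n]: cv2.polylines(cr,[((h-[u0,v0]+.5)*4).astype(np.int32)],True,col,1)
    D[n+'i']=cr
cv2.imwrite('pics/over.png',np.hstack([D['topi'],D['scenei']]))
E
```

```text
t 6.25 pos [ 0.6215 -0.1241  0.176 ] yaw 164.5079147957082 gap 0.016716575515108075 F [ 0.1537  0.2392 -3.503 ] M [0.0756 0.0736 0.0113] q [-17.1517  17.4024  -1.3576  71.5217   0.0368  -1.6596]
shift [ 0.     -0.002  -0.0041] turn [ 0.0008 -0.0049  0.0019]
```

View pics/over.png

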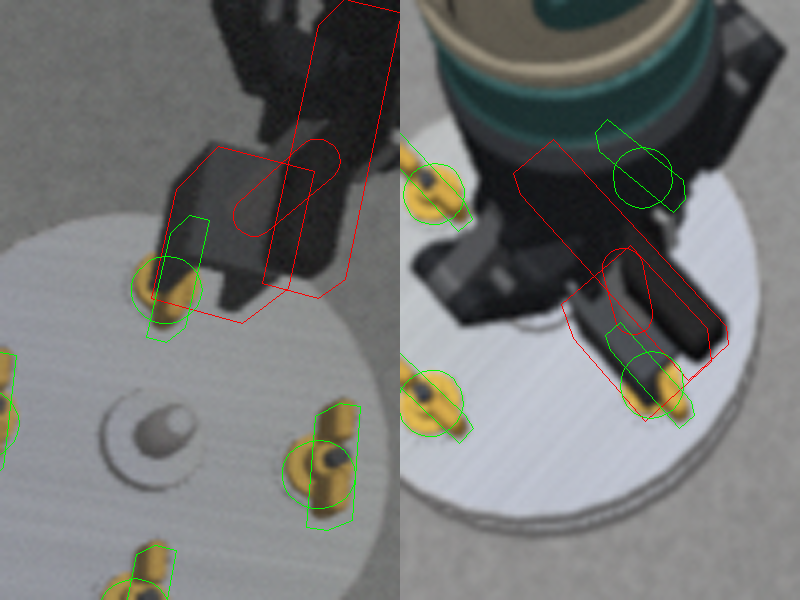

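The overlay shows that the key foot is within about 2–3 px of the model and sits just +x and a few mm above the nut_a tab. Averaging the per-camera biases gives a tool target of (0.623, -0.126). I'll centre there and start lowering.

Call:
servo_tool(deltas=[0.0,-0.002,-0.0015,0,0,0,0,0.0,-0.002,-0.0015,0.008,0,0,0,0.0,-0.002,-0.0015,0.015,0,0,0,0.0,-0.002,-0.0015,0.022,0,0,0,0.0,-0.002,-0.0015,0.022,0,0,0])

```text
time: 6.85
tool_pos: [0.6232, -0.1254, 0.1548]
tool_rot: [[-0.964, 0.266, -0.003], [0.266, 0.964, 0.001], [0.003, 0.0, -1.0]]
force: [-0.2, 0.0, -2.9]
finger_gap: 0.0163
finger_force: 60.2
```

```bash
python3 d.py .623 -.126 .136 164.4
```

```text
t 6.85 pos [ 0.6232 -0.1254  0.1548] yaw 164.56209183423613 gap 0.01633550626809964 F [-0.1562  0.0021 -2.8706] M [0.0064 0.0682 0.0155] q [-17.2041  18.2192  -2.844   69.134    0.      -1.7662]
shift [-0.     -0.0006  0.0188] turn [ 0.0001 -0.0034  0.0028]
```

Call:
servo_tool(deltas=[0.0,0,0,0.005,0,0,0,0.0,0,0,0.01,0,0,0,0.0,0,0,0.014,0,0,0,0.0,0,0,0.019,0,0,0,0.0,0,0,0.019,0,0,0])

```text
time: 7.35
tool_pos: [0.6239, -0.1259, 0.1367]
tool_rot: [[-0.964, 0.267, -0.002], [0.267, 0.964, 0.001], [0.002, 0.0, -1.0]]
force: [-1.3, 0.2, -3.0]
finger_gap: 0.0167
finger_force: 60.2
```

```bash
python3 d.py .623 -.126 .136 164.4; python3 - <<'E'
from h import *
o=[]
for n in('top','scene'):
    c=cam(n); u,v=map(int,proj(c,[.6,-.12,.1])); o.append(cv2.resize(c['img'][v-60:v+60,u-40:u+40,::-1],(400,600),interpolation=2))
cv2.imwrite('pics/down.png',np.hstack(o))
E
```

```text
t 7.35 pos [ 0.6239 -0.1259  0.1367] yaw 164.53843783435306 gap 0.016688557942801937 F [-1.3171  0.2193 -3.0032] M [-0.0328  0.0401  0.0107] q [-17.2285  18.8866  -4.1794  67.0362   0.001   -1.767 ]
shift [ 0.0009 -0.0003  0.0007] turn [ 0.0001 -0.0018  0.0024]
```

View pics/down.png

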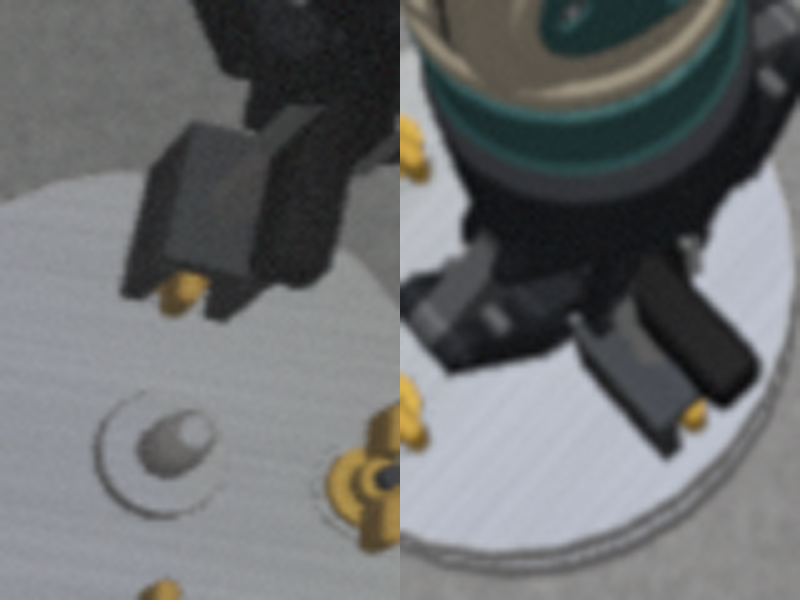

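The slot straddles the nut_a tab, its end showing centred in the slot at crop (180,292), with no contact force. Now turning nut_a half-way.

Call:
servo_tool(deltas=[0.0,0,0,0.001,0,0,0.14,0.0,0,0,0.002,0,0,0.28,0.0,0,0,0.002,0,0,0.42,0.0,0,0,0.002,0,0,0.56,0.0,0,0,0.002,0,0,0.7])

```text
time: 7.95
tool_pos: [0.6247, -0.1274, 0.1365]
tool_rot: [[-0.561, 0.828, 0.0], [0.828, 0.561, -0.003], [-0.003, -0.002, -1.0]]
force: [-1.3, -2.7, -1.2]
finger_gap: 0.0165
finger_force: 60.3
```

```bash
python3 d.py .623 -.126 .134 113.3
```

```text
t 7.95 pos [ 0.6247 -0.1274  0.1365] yaw 124.10934212515134 gap 0.016480360323177012 F [-1.2691 -2.6539 -1.223 ] M [-0.6811  0.3333  0.1061] q [-17.2487  18.8892  -4.2003  66.853   -0.1608  38.642 ]
shift [ 0.0021 -0.0006  0.0025] turn [-0.0013  0.0027  0.1887]
```

Call:
servo_tool(deltas=[0.0,0,0,0.001,0,0,0.1,0.0,0,0,0.001,0,0,0.19,0.0,0,0,0.001,0,0,0.19])

```text
time: 8.25
tool_pos: [0.6245, -0.1273, 0.1356]
tool_rot: [[-0.399, 0.917, -0.0], [0.917, 0.399, -0.003], [-0.002, -0.001, -1.0]]
force: [-0.6, -1.7, -2.2]
finger_gap: 0.0162
finger_force: 60.4
```

```bash
python3 d.py .623 -.126 .134 113.3;  python3 - <<'E'
from h import *
o=[]
for n in('top','scene'):
    c=cam(n); u,v=map(int,proj(c,[.6,-.12,.1])); o.append(cv2.resize(c['img'][v-60:v+60,u-40:u+40,::-1],(400,600),interpolation=2))
cv2.imwrite('pics/half.png',np.hstack(o))
E
```

```text
t 8.25 pos [ 0.6245 -0.1273  0.1356] yaw 113.53475725843799 gap 0.016204120565574822 F [-0.622  -1.6835 -2.223 ] M [-0.6647  0.4833  0.0716] q [-17.2541  18.9201  -4.2764  66.7678  -0.1457  49.2112]
shift [ 0.0018 -0.0009  0.0016] turn [-0.0012  0.0023  0.0041]
```

View pics/half.png

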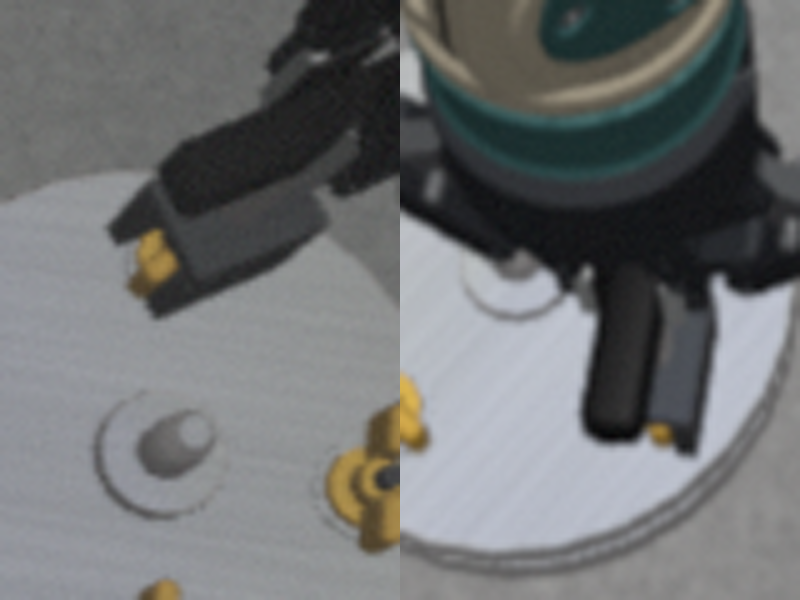

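nut_a has turned with the key: the tab, at crop (150,262), lies diagonally in the slot. Now I back off, lift, and go to nut_b.

Call:
servo_tool(deltas=[0.0,0,0,0,0,0,-0.1,0.0,0,0,0,0,0,-0.18,0.0,0,0,-0.015,0,0,-0.18,0.0,0,0,-0.03,0,0,-0.18,0.0,0,0,-0.046,0,0,-0.18])

```text
time: 8.85
tool_pos: [0.6254, -0.1259, 0.1828]
tool_rot: [[-0.557, 0.831, 0.002], [0.831, 0.557, 0.0], [-0.001, 0.002, -1.0]]
force: [0.5, -0.3, -3.2]
finger_gap: 0.0166
finger_force: 60.2
```

```bash
python3 d.py .495 -.106 .182 167.4
```

```text
t 8.85 pos [ 0.6254 -0.1259  0.1828] yaw 123.8219089490007 gap 0.01656556997342281 F [ 0.5296 -0.2609 -3.1681] M [-0.0428  0.0343 -0.0207] q [-17.2111  17.3268  -0.6183  71.9556   0.0454  38.967 ]
shift [ 0.0892 -0.0973  0.0006] turn [ 0.0013  0.0015 -0.7606]
```

Reported at rest, the tool is about 1 mm +x of target. I translate and turn.

Call:
servo_tool(deltas=[0.0,0.018,-0.02,0,0,0,-0.14,0.0,0.036,-0.04,0,0,0,-0.28,0.0,0.054,-0.06,0,0,0,-0.42,0.0,0.072,-0.08,0,0,0,-0.56,0.0,0.089,-0.097,0,0,0,-0.7])

```text
time: 9.35
tool_pos: [0.4944, -0.1061, 0.1828]
tool_rot: [[-0.962, 0.272, 0.003], [0.272, 0.962, -0.0], [-0.003, 0.0, -1.0]]
force: [0.7, 0.4, -2.8]
finger_gap: 0.0166
finger_force: 60.2
```

Call:
servo_tool(deltas=[0.0,0,0,0,0,0,-0.06,0.0,0,0,0,0,0,-0.06,0.0,0,0,0,0,0,-0.06])

```text
time: 9.65
tool_pos: [0.4959, -0.1065, 0.1825]
tool_rot: [[-0.976, 0.22, 0.003], [0.22, 0.976, -0.001], [-0.003, 0.0, -1.0]]
force: [-0.6, -0.2, -3.2]
finger_gap: 0.0164
finger_force: 60.2
```

```bash
python3 d.py .495 -.106 .134 167.4
```

```text
t 9.65 pos [ 0.4959 -0.1065  0.1825] yaw 167.30591061842657 gap 0.01643385855638996 F [-0.6285 -0.2009 -3.1699] M [ 0.0114  0.0398 -0.0095] q [-19.4471   4.0361 -16.8417  68.9299   0.0233  -6.753 ]
shift [0.0011 0.0003 0.0485] turn [ 0.      0.0034 -0.0016]
```

Call:
servo_tool(deltas=[0.0,0.001,0,0.01,0,0,0,0.0,0.001,0,0.018,0,0,0,0.0,0.001,0,0.024,0,0,0,0.0,0.001,0,0.03,0,0,0,0.0,0.001,0,0.034,0,0,0])

```text
time: 10.15
tool_pos: [0.4931, -0.1059, 0.1457]
tool_rot: [[-0.976, 0.218, -0.001], [0.218, 0.976, 0.001], [0.002, 0.0, -1.0]]
force: [0.7, -0.5, -3.0]
finger_gap: 0.0166
finger_force: 60.2
```

```bash
python3 d.py .495 -.106 .134 167.4
```

```text
t 10.15 pos [ 0.4931 -0.1059  0.1457] yaw 167.39858688865948 gap 0.01658531585010407 F [ 0.6565 -0.468  -3.0492] M [ 0.0099 -0.0016  0.0077] q [-19.4658   5.4227 -19.9388  64.7268  -0.0003  -6.8644]
shift [-0.0019  0.0003  0.0117] turn [ 0.0002 -0.0015 -0.    ]
```

Call:
servo_tool(deltas=[0.0,-0.001,0,0.004,0,0,0,0.0,-0.001,0,0.008,0,0,0,0.0,-0.001,0,0.012,0,0,0,0.0,-0.001,0,0.012,0,0,0,0.0,-0.001,0,0.012,0,0,0])

```text
time: 10.65
tool_pos: [0.4945, -0.1062, 0.1348]
tool_rot: [[-0.976, 0.218, -0.0], [0.218, 0.976, -0.0], [0.0, -0.0, -1.0]]
force: [-0.6, 0.4, -3.6]
finger_gap: 0.0165
finger_force: 60.2
```

```bash
python3 d.py .495 -.106 .134 113.3
```

```text
t 10.65 pos [ 0.4945 -0.1062  0.1348] yaw 167.40799575012807 gap 0.016490671195799264 F [-0.6499  0.4417 -3.5665] M [0.0089 0.0021 0.0031] q [-19.4519   5.998  -20.6856  63.3212  -0.0017  -6.8599]
shift [-0.0005  0.0003  0.0008] turn [-0.0001 -0.0001  0.9444]
```

Call:
servo_tool(deltas=[0.0,0,0,0,0,0,0.14,0.0,0,0,0,0,0,0.28,0.0,0,0,0,0,0,0.42,0.0,0,0,0,0,0,0.56,0.0,0,0,0,0,0,0.7])

```text
time: 11.15
tool_pos: [0.4948, -0.1065, 0.1352]
tool_rot: [[-0.602, 0.799, 0.001], [0.799, 0.602, -0.001], [-0.001, 0.0, -1.0]]
force: [-0.3, -1.2, -3.2]
finger_gap: 0.0164
finger_force: 60.1
```

Call:
servo_tool(deltas=[0.0,0,0,0,0,0,0.13,0.0,0,0,0,0,0,0.24,0.0,0,0,0,0,0,0.244,0.0,0,0,0,0,0,0.244])

```text
time: 11.55
tool_pos: [0.4947, -0.1063, 0.1351]
tool_rot: [[-0.398, 0.917, 0.001], [0.917, 0.398, -0.0], [-0.0, 0.001, -1.0]]
force: [0.5, 0.2, -2.6]
finger_gap: 0.0166
finger_force: 60.2
```

```bash
python3 d.py .495 -.106 .134 113.3
```

```text
t 11.55 pos [ 0.4947 -0.1063  0.1351] yaw 113.43682591859194 gap 0.016583957177077665 F [ 0.5233  0.2143 -2.6165] M [ 0.0074  0.0028 -0.009 ] q [-19.4557   5.9814 -20.663   63.3228   0.0076  47.1075]
shift [0.0002 0.0004 0.0011] turn [0.0005 0.0003 0.0024]
```

Mz is near zero, so I need to check that nut_b actually followed. I back off, lift, move toward nut_a, and measure.

Call:
servo_tool(deltas=[0.0,0,0,0,0,0,-0.1,0.0,0,0,0,0,0,-0.18,0.0,0,0,-0.015,0,0,-0.18,0.0,0,0,-0.03,0,0,-0.18,0.0,0,0,-0.047,0,0,-0.18])

```text
time: 12.05
tool_pos: [0.4941, -0.106, 0.1821]
tool_rot: [[-0.555, 0.832, -0.001], [0.832, 0.555, 0.0], [0.001, -0.0, -1.0]]
force: [0.7, -0.1, -3.2]
finger_gap: 0.0166
finger_force: 60.2
```

```bash
cat > ang.py <<'E'
from fit import *
np.set_printoptions(precision=3,suppress=True)
H={'top':(.5618,-.1162),'scene':(.5574,-.1161)}; w=-.155
import sys
for n in('top','scene'):
    c=cam(n); M=brass(c)
    for nm,k,q0 in(('a',0,.8),('b',2,.8),('py',1,0),('my',3,0)):
        t=w+k*np.pi/2; x,y=H[n][0]+.065*np.cos(t),H[n][1]+.065*np.sin(t)
        f=lambda p:[box(p[0],p[1],w-p[2],.044,.008,.066,.088),cyl(p[0],p[1],.013,.06,.066)]
        best=min((fit([(c,M,win(c,f((x,y,0)),8))],f,(x,y,q),[.002,.002,.15]) for q in(0,.4,.8,1.2,1.57)),key=lambda r:r[1])
        print(n,nm,'expect',x.round(3),y.round(3),'got',best[0],'cost',round(best[1],2))
E
python3 ang.py; python3 d.py .6235 -.126 .182 123.6
```

```text
top a expect 0.626 -0.126 got [ 0.626 -0.127  0.717] cost 0.45
top b expect 0.498 -0.106 got [ 0.495 -0.106  1.036] cost 1.31
top py expect 0.572 -0.052 got [ 0.572 -0.053  0.075] cost 0.48
top my expect 0.552 -0.18 got [ 0.583 -0.25   2.311] cost 0.0
scene a expect 0.622 -0.126 got [ 0.622 -0.126  0.733] cost 0.26
scene b expect 0.493 -0.106 got [ 0.494 -0.107  0.351] cost 1.01
scene py expect 0.567 -0.052 got [ 0.567 -0.051  0.075] cost 0.31
scene my expect 0.547 -0.18 got [ 0.547 -0.18   0.033] cost 0.25
t 12.15 pos [ 0.4967 -0.107   0.1845] yaw 123.71870498918938 gap 0.016447035360508417 F [ 0.9393 -0.6258 -3.1917] M [-0.0611 -0.0583 -0.035 ] q [-19.4511   3.9564 -16.6756  69.0455   0.0083  36.8298]
shift [-0.0862  0.0949  0.0032] turn [0.0035 0.0044 0.0021]
```

nut_a measures about 0.7 rad, near half-way. I move the key over nut_a and measure nut_b, which is still hidden.

Call:
servo_tool(deltas=[0.0,-0.018,0.019,0,0,0,0,0.0,-0.036,0.038,0,0,0,0,0.0,-0.054,0.057,0,0,0,0,0.0,-0.072,0.076,0,0,0,0,0.0,-0.086,0.095,0,0,0,0])

```text
time: 12.65
tool_pos: [0.622, -0.1255, 0.1805]
tool_rot: [[-0.555, 0.832, -0.001], [0.832, 0.555, 0.0], [0.001, -0.001, -1.0]]
force: [-1.0, 0.0, -2.6]
finger_gap: 0.0165
finger_force: 60.2
```

Call:
servo_tool(deltas=[0.0,0,0,0,0,0,0,0.0,0,0,0,0,0,0])

```text
time: 12.85
tool_pos: [0.6206, -0.125, 0.1804]
tool_rot: [[-0.555, 0.832, -0.003], [0.832, 0.555, 0.001], [0.002, -0.002, -1.0]]
force: [-0.5, 0.7, -3.3]
finger_gap: 0.0164
finger_force: 60.2
```

```bash
python3 ang.py; python3 d.py .6235 -.126 .134 123.6
```

```text
top a expect 0.626 -0.126 got [ 0.626 -0.126  0.695] cost 0.96
top b expect 0.498 -0.106 got [ 0.498 -0.107  0.844] cost 0.42
top py expect 0.572 -0.052 got [ 0.572 -0.053  0.075] cost 0.48
top my expect 0.552 -0.18 got [ 0.552 -0.181  0.154] cost 0.72
scene a expect 0.622 -0.126 got [ 0.623 -0.129  0.614] cost 1.63
scene b expect 0.493 -0.106 got [ 0.555 -0.149 -2.897] cost 1.0
scene py expect 0.567 -0.052 got [ 0.512 -0.005  0.673] cost 0.0
scene my expect 0.547 -0.18 got [ 0.547 -0.18   0.033] cost 0.25
t 12.95 pos [ 0.6199 -0.1249  0.1809] yaw 123.65375249254113 gap 0.016638211775568998 F [-0.0122 -0.3351 -2.3207] M [ 0.0184 -0.0079 -0.0255] q [-17.2457  16.9969  -1.2981  71.84    -0.004   39.1004]
shift [-0.003   0.0025  0.0469] turn [-0.0015 -0.0018  0.0009]
```

nut_b is at about 0.78 (after the reference offset), so it did follow. Next I align to nut_a's wing, lower, and drive it home.

Call:
servo_tool(deltas=[0.0,-0.002,0.002,0.01,0,0,-0.1,0.0,-0.002,0.002,0.02,0,0,-0.1,0.0,-0.002,0.002,0.025,0,0,-0.1,0.0,-0.002,0.002,0.03,0,0,-0.1,0.0,-0.002,0.002,0.034,0,0,-0.1])

```text
time: 13.45
tool_pos: [0.6235, -0.1257, 0.1473]
tool_rot: [[-0.634, 0.774, -0.001], [0.774, 0.634, 0.0], [0.0, -0.0, -1.0]]
force: [-0.7, 0.6, -2.6]
finger_gap: 0.017
finger_force: 60.2
```

```bash
python3 d.py .6235 -.126 .134 129.3
```

```text
t 13.45 pos [ 0.6235 -0.1257  0.1473] yaw 129.31651798627487 gap 0.016976219309254966 F [-0.6748  0.567  -2.5764] M [-0.012  -0.0306  0.016 ] q [-17.2172  18.399   -3.5283  68.1039  -0.0009  33.4663]
shift [-0.0002 -0.0002  0.0133] turn [-0.0003 -0.0004  0.0003]
```

Call:
servo_tool(deltas=[0.0,0,0,0.007,0,0,0,0.0,0,0,0.013,0,0,0,0.0,0,0,0.013,0,0,0.12,0.0,0,0,0.013,0,0,0.26,0.0,0,0,0.013,0,0,0.4])

```text
time: 13.95
tool_pos: [0.6234, -0.126, 0.1341]
tool_rot: [[-0.278, 0.961, -0.002], [0.961, 0.278, -0.0], [-0.0, -0.002, -1.0]]
force: [-0.8, 0.2, -4.4]
finger_gap: 0.0163
finger_force: 60.0
```

Call:
servo_tool(deltas=[0.0,0,0,0,0,0,0.12,0.0,0,0,0,0,0,0.24,0.0,0,0,0,0,0,0.36,0.0,0,0,0,0,0,0.48,0.0,0,0,0,0,0,0.6])

```text
time: 14.45
tool_pos: [0.6236, -0.1261, 0.1341]
tool_rot: [[0.312, 0.95, -0.001], [0.95, -0.312, -0.001], [-0.001, -0.001, -1.0]]
force: [-0.0, -1.2, -4.3]
finger_gap: 0.0164
finger_force: 60.1
```

```bash
python3 d.py .6235 -.126 .134 65.7
```

```text
t 14.45 pos [ 0.6236 -0.1261  0.1341] yaw 71.79107760313205 gap 0.016354116787611193 F [-0.0175 -1.1767 -4.3148] M [-0.2683  0.0927  0.1457] q [-17.2217  18.9253  -4.4627  66.6634  -0.0602  90.9873]
shift [ 0.0001 -0.0001  0.0001] turn [-0.0008  0.0011  0.1063]
```

Mz is 0.146, so the nut is turning. I continue in small steps until the stop is felt.

Call:
servo_tool(deltas=[0.0,0,0,0,0,0,0.05,0.0,0,0,0,0,0,0.09,0.0,0,0,0,0,0,0.11,0.0,0,0,0,0,0,0.11])

```text
time: 14.85
tool_pos: [0.6236, -0.126, 0.1341]
tool_rot: [[0.41, 0.912, -0.001], [0.912, -0.41, -0.001], [-0.001, -0.001, -1.0]]
force: [0.6, -0.5, -5.8]
finger_gap: 0.0163
finger_force: 59.9
```

```bash
python3 d.py .6235 -.126 .134 65.7
```

```text
t 14.85 pos [ 0.6236 -0.126   0.1341] yaw 65.81673722155232 gap 0.01632847113218722 F [ 0.6305 -0.5076 -5.8273] M [-0.3907  0.0479  0.4389] q [-17.2186  18.9248  -4.4618  66.6681  -0.0538  96.9647]
shift [ 0.     -0.0001  0.0001] turn [-0.0008  0.001   0.002 ]
```

Call:
servo_tool(deltas=[0.0,0,0,0,0,0,0.03,0.0,0,0,0,0,0,0.05,0.0,0,0,0,0,0,0.05])

```text
time: 15.15
tool_pos: [0.6236, -0.1259, 0.1341]
tool_rot: [[0.454, 0.891, -0.001], [0.891, -0.454, -0.001], [-0.001, -0.001, -1.0]]
force: [-0.9, -2.7, -7.5]
finger_gap: 0.0163
finger_force: 61.1
```

```bash
python3 d.py .6235 -.126 .134 65.7
```

```text
t 15.15 pos [ 0.6236 -0.1259  0.1341] yaw 63.02781921564647 gap 0.01625384926130893 F [-0.9018 -2.7361 -7.5251] M [-0.6085 -0.0295  1.2382] q [-17.2081  18.9219  -4.4588  66.6698  -0.0487  99.7641]
shift [-0.0001 -0.0001  0.0001] turn [-0.0007  0.001  -0.0466]
```

The torque has risen to 1.24 N m, so nut_a is at its stop. I back off, lift, and return to nut_b.

Call:
servo_tool(deltas=[0.0,0,0,0,0,0,-0.14,0.0,0,0,0,0,0,-0.26,0.0,0,0,-0.015,0,0,-0.26,0.0,0,0,-0.032,0,0,-0.26,0.0,0,0,-0.048,0,0,-0.26])

```text
time: 15.65
tool_pos: [0.6247, -0.1256, 0.1852]
tool_rot: [[0.215, 0.977, 0.002], [0.977, -0.215, 0.0], [0.001, 0.002, -1.0]]
force: [0.2, 0.1, -3.6]
finger_gap: 0.0164
finger_force: 60.2
```

```bash
python3 d.py .495 -.106 .182 123; python3 ang.py | grep ' a '
```

```text
t 15.65 pos [ 0.6247 -0.1256  0.1852] yaw 77.55523260783731 gap 0.016430012174252148 F [ 0.2335  0.1337 -3.6261] M [-0.0346 -0.0778  0.037 ] q [-17.2092  17.1763  -0.5339  72.1849   0.0563  85.2356]
shift [-0.0088 -0.1309  0.0029] turn [ 0.0021 -0.     -0.7932]
top a expect 0.626 -0.126 got [ 0.626 -0.125  0.673] cost 1.36
scene a expect 0.622 -0.126 got [ 0.623 -0.134  0.587] cost 3.03
```

Call:
servo_tool(deltas=[0.0,-0.002,-0.027,0,0,0,-0.14,0.0,-0.004,-0.054,0,0,0,-0.28,0.0,-0.006,-0.081,0,0,0,-0.42,0.0,-0.008,-0.108,0,0,0,-0.56,0.0,-0.009,-0.131,0,0,0,-0.7])

```text
time: 16.25
tool_pos: [0.4925, -0.1064, 0.1828]
tool_rot: [[-0.471, 0.882, -0.0], [0.882, 0.471, 0.001], [0.001, 0.0, -1.0]]
force: [-0.0, -0.2, -3.1]
finger_gap: 0.0167
finger_force: 60.3
```

Call:
servo_tool(deltas=[0.0,0,0,0,0,0,-0.09,0.0,0,0,0,0,0,-0.09,0.0,0,0,0,0,0,-0.09])

```text
time: 16.55
tool_pos: [0.4946, -0.1069, 0.1832]
tool_rot: [[-0.543, 0.84, 0.001], [0.84, 0.543, -0.0], [-0.001, 0.001, -1.0]]
force: [0.3, 0.4, -2.3]
finger_gap: 0.0164
finger_force: 60.2
```

```bash
python3 ang.py | grep ' a '; python3 d.py .495 -.106 .134 123
```

```text
top a expect 0.626 -0.126 got [ 0.627 -0.128  1.419] cost 0.63
scene a expect 0.622 -0.126 got [ 0.622 -0.125  1.54 ] cost 0.27
t 16.65 pos [ 0.4947 -0.107   0.183 ] yaw 122.94613061844744 gap 0.016247387358110696 F [-0.0606  0.9926 -3.5831] M [-0.0194 -0.0594  0.0027] q [-19.534    4.0278 -16.7832  69.1538   0.0101  37.5199]
shift [0.0007 0.0008 0.049 ] turn [ 0.0005  0.0004 -0.0009]
```

nut_a is home: the camera fit and the stop torque agree. Now nut_b.

Call:
servo_tool(deltas=[0.0,0.0005,0.0005,0.01,0,0,0,0.0,0.0005,0.0005,0.02,0,0,0,0.0,0.0005,0.0005,0.025,0,0,0,0.0,0.0005,0.0005,0.03,0,0,0,0.0,0.0005,0.0005,0.035,0,0,0])

```text
time: 17.15
tool_pos: [0.4941, -0.1061, 0.1471]
tool_rot: [[-0.545, 0.838, -0.001], [0.838, 0.545, 0.0], [0.0, -0.0, -1.0]]
force: [1.3, 0.2, -1.7]
finger_gap: 0.0166
finger_force: 60.2
```

```bash
python3 d.py .495 -.106 .134 123
```

```text
t 17.15 pos [ 0.4941 -0.1061  0.1471] yaw 123.05236268111345 gap 0.016570400916233713 F [ 1.3315  0.2233 -1.6513] M [-0.0002 -0.0375  0.0344] q [-19.4574   5.4219 -19.7549  64.8561   0.0013  37.4902]
shift [-0.0004  0.0009  0.0131] turn [-0.0003 -0.0005  0.0009]
```

Call:
servo_tool(deltas=[0.0,0,0,0.007,0,0,0,0.0,0,0,0.013,0,0,0,0.0,0,0,0.013,0,0,0.12,0.0,0,0,0.013,0,0,0.26,0.0,0,0,0.013,0,0,0.4])

```text
time: 17.65
tool_pos: [0.4943, -0.1054, 0.134]
tool_rot: [[-0.171, 0.985, 0.0], [0.985, 0.171, 0.002], [0.002, 0.001, -1.0]]
force: [1.6, 1.4, -6.4]
finger_gap: 0.0163
finger_force: 59.8
```

Call:
servo_tool(deltas=[0.0,0,0,0,0,0,0.12,0.0,0,0,0,0,0,0.24,0.0,0,0,0,0,0,0.36,0.0,0,0,0,0,0,0.48,0.0,0,0,0,0,0,0.5])

```text
time: 18.15
tool_pos: [0.4948, -0.1058, 0.1343]
tool_rot: [[0.318, 0.948, 0.001], [0.948, -0.318, 0.001], [0.001, 0.001, -1.0]]
force: [1.9, 0.4, -5.2]
finger_gap: 0.0164
finger_force: 60.0
```

```bash
python3 d.py .495 -.106 .134 63
```

```text
t 18.15 pos [ 0.4948 -0.1058  0.1343] yaw 71.47215755243984 gap 0.016414099790096313 F [ 1.8679  0.3835 -5.2114] M [ 0.2764 -0.5764  0.137 ] q [-19.4466   6.0011 -20.7421  63.2187   0.0784  89.0813]
shift [-0.0001  0.0003  0.0003] turn [ 0.0006 -0.0014  0.1479]
```

Call:
servo_tool(deltas=[0.0,0,0,0,0,0,0.05,0.0,0,0,0,0,0,0.09,0.0,0,0,0,0,0,0.12,0.0,0,0,0,0,0,0.148,0.0,0,0,0,0,0,0.148])

```text
time: 18.65
tool_pos: [0.4944, -0.106, 0.1345]
tool_rot: [[0.452, 0.892, 0.0], [0.892, -0.452, 0.0], [0.0, 0.0, -1.0]]
force: [3.4, -0.3, -7.8]
finger_gap: 0.0165
finger_force: 60.8
```

```bash
python3 d.py .495 -.106 .134 63
```

```text
t 18.65 pos [ 0.4944 -0.106   0.1345] yaw 63.15849027778425 gap 0.016485290279460697 F [ 3.4498 -0.2835 -7.7706] M [ 0.1287 -0.8512  1.1913] q [-19.444    5.9868 -20.7346  63.2651   0.0143  97.3975]
shift [0.0003 0.0005 0.0005] turn [ 0.0002 -0.0003  0.0028]
```

nut_b is at its stop too (Mz 1.19). I back off, lift, and carry the key back to its original, free spot.

Call:
servo_tool(deltas=[0.0,0,0,0,0,0,-0.14,0.0,0,0,0,0,0,-0.26,0.0,0,0,-0.015,0,0,-0.26,0.0,0,0,-0.035,0,0,-0.26,0.0,0,0,-0.055,0,0,-0.26])

```text
time: 19.15
tool_pos: [0.4931, -0.1065, 0.1904]
tool_rot: [[0.211, 0.977, -0.002], [0.977, -0.211, -0.001], [-0.001, -0.002, -1.0]]
force: [0.3, 0.0, -2.6]
finger_gap: 0.0162
finger_force: 60.2
```

```bash
python3 d.py .451 .234 .19 217
```

```text
t 19.15 pos [ 0.4931 -0.1065  0.1904] yaw 77.79777585285109 gap 0.01622085666764396 F [ 0.3039  0.0053 -2.5734] M [-0.0293 -0.0333 -0.0117] q [-19.4846   3.7179 -16.202   70.1933  -0.0822  82.7178]
shift [ 0.324  -0.1131  0.0003] turn [-0.0024 -0.0021 -2.4295]
```

Call:
servo_tool(deltas=[0.0,0.032,-0.011,0,0,0,-0.14,0.0,0.064,-0.022,0,0,0,-0.28,0.0,0.096,-0.033,0,0,0,-0.42,0.0,0.128,-0.045,0,0,0,-0.56,0.0,0.16,-0.056,0,0,0,-0.7])

```text
time: 19.65
tool_pos: [0.472, 0.0625, 0.1903]
tool_rot: [[-0.473, 0.881, -0.001], [0.881, 0.473, -0.001], [-0.001, -0.001, -1.0]]
force: [1.1, 0.1, -3.7]
finger_gap: 0.0164
finger_force: 60.1
```

```bash
python3 d.py .451 .234 .19 217; python3 ang.py|grep ' b '
```

```text
t 19.65 pos [0.472  0.0625 0.1903] yaw 118.21362465418571 gap 0.016424563240407395 F [ 1.0821  0.0943 -3.7232] M [ 0.0165  0.0147 -0.0261] q [ -0.1858   0.7168 -19.3614  69.9594  -0.0783  61.6006]
shift [0.161  0.0626 0.    ] turn [-0.0017 -0.0004 -1.7241]
top b expect 0.498 -0.106 got [ 0.519 -0.153  0.771] cost 0.0
scene b expect 0.493 -0.106 got [ 0.493 -0.105  1.457] cost 0.35
```

Call:
servo_tool(deltas=[0.0,0.032,0.013,0,0,0,-0.14,0.0,0.064,0.025,0,0,0,-0.28,0.0,0.096,0.038,0,0,0,-0.42,0.0,0.128,0.05,0,0,0,-0.56,0.0,0.161,0.063,0,0,0,-0.7])

```text
time: 20.25
tool_pos: [0.4528, 0.2336, 0.1902]
tool_rot: [[-0.929, 0.371, 0.0], [0.371, 0.929, -0.002], [-0.001, -0.002, -1.0]]
force: [0.5, 0.3, -3.2]
finger_gap: 0.0161
finger_force: 60.0
```

Call:
servo_tool(deltas=[0.0,0,0,0,0,0,-0.14,0.0,0,0,0,0,0,-0.28,0.0,0,0,0,0,0,-0.42,0.0,0,0,0,0,0,-0.56,0.0,0,0,0,0,0,-0.7])

```text
time: 20.75
tool_pos: [0.4531, 0.2324, 0.19]
tool_rot: [[-0.949, -0.315, -0.0], [-0.315, 0.949, -0.002], [0.001, -0.002, -1.0]]
force: [0.6, -0.7, -3.5]
finger_gap: 0.0165
finger_force: 60.1
```

```bash
python3 ang.py; python3 d.py .451 .234 .068 217
```

```text
top a expect 0.626 -0.126 got [ 0.627 -0.128  1.443] cost 0.54
top b expect 0.498 -0.106 got [ 0.498 -0.108  1.498] cost 0.33
top py expect 0.572 -0.052 got [ 0.572 -0.053  0.075] cost 0.44
top my expect 0.552 -0.18 got [ 0.552 -0.181  0.133] cost 0.5
scene a expect 0.622 -0.126 got [ 0.622 -0.126  1.497] cost 0.31
scene b expect 0.493 -0.106 got [ 0.493 -0.105  1.458] cost 0.37
scene py expect 0.567 -0.052 got [ 0.567 -0.051  0.091] cost 0.33
scene my expect 0.547 -0.18 got [ 0.547 -0.18   0.034] cost 0.28
t 20.85 pos [0.4531 0.2325 0.19  ] yaw -161.94335613947482 gap 0.01655816028138174 F [-0.6717  0.7551 -2.9315] M [-0.0249 -0.0034 -0.0049] q [ 19.9411   4.1738 -15.7597  70.1006  -0.0797   1.8844]
shift [0.0015 0.0022 0.122 ] turn [-0.0013 -0.0008 -0.3306]
```

Both nuts read near 1.48 in the fit. The perspective bias is about ±0.08, and both stops came at the same key angle, which works out to q ≈ 1.57–1.6. Now I set the key down.

Call:
servo_tool(deltas=[0.0,0.001,0.002,0.03,0,0,-0.14,0.0,0.001,0.002,0.06,0,0,-0.28,0.0,0.001,0.002,0.085,0,0,-0.33,0.0,0.001,0.002,0.105,0,0,-0.33,0.0,0.001,0.002,0.115,0,0,-0.33])

```text
time: 21.35
tool_pos: [0.4499, 0.2339, 0.0729]
tool_rot: [[-0.8, -0.6, -0.003], [-0.6, 0.8, -0.002], [0.004, 0.0, -1.0]]
force: [0.2, 0.0, -3.2]
finger_gap: 0.0165
finger_force: 60.0
```

Call:
servo_tool(deltas=[0.0,0,0,0.003,0,0,0,0.0,0,0,0.006,0,0,0,0.0,0,0,0.007,0,0,0,0.0,0,0,0.007,0,0,0,0.0,0,0,0.007,0,0,0])

```text
time: 21.85
tool_pos: [0.4521, 0.2355, 0.0686]
tool_rot: [[-0.797, -0.604, 0.001], [-0.604, 0.797, 0.001], [-0.001, -0.0, -1.0]]
force: [-0.9, -0.0, -2.9]
finger_gap: 0.0166
finger_force: 60.0
```

```bash
python3 d.py .451 .234 .0645 217
```

```text
t 21.85 pos [0.4521 0.2355 0.0686] yaw -142.87499448040228 gap 0.01663488238408666 F [-0.934  -0.0256 -2.9209] M [ 0.0676 -0.0036  0.0543] q [ 20.2525   9.9258 -24.9147  55.0696  -0.0026 -16.8725]
shift [ 0.0018 -0.0006  0.0041] turn [-0.0005  0.0015  0.0022]
```

Still hanging freely (-2.9 N). I ease it down to contact.

Call:
servo_tool(deltas=[0.0,0,0,0.001,0,0,0,0.0,0,0,0.002,0,0,0,0.0,0,0,0.003,0,0,0,0.0,0,0,0.0035,0,0,0,0.0,0,0,0.0035,0,0,0])

```text
time: 22.35
tool_pos: [0.4517, 0.2354, 0.0647]
tool_rot: [[-0.797, -0.604, 0.001], [-0.604, 0.797, 0.0], [-0.001, -0.0, -1.0]]
force: [-0.1, -0.8, -0.1]
finger_gap: 0.0165
finger_force: 60.5
```

```bash
python3 d.py .451 .234 .0645 217
```

```text
t 22.35 pos [0.4517 0.2354 0.0647] yaw -142.86296197757548 gap 0.0165159005433787 F [-0.1459 -0.8476 -0.1307] M [-0.0101  0.1471 -0.0105] q [ 20.2496  10.1707 -25.1604  54.6358  -0.0032 -16.8874]
shift [ 0.0014 -0.0007  0.0002] turn [-0.0002  0.0005  0.0024]
```

The force has gone to zero, so the bench carries the key. I release and rise.

Call:
servo_tool(deltas=[0.03,0,0,0,0,0,0,0.06,0,0,0,0,0,0,0.085,0,0,0,0,0,0,0.085,0,0,0,0,0,0,0.085,0,0,0,0,0,0])

```text
time: 22.85
tool_pos: [0.4515, 0.2353, 0.0644]
tool_rot: [[-0.797, -0.604, 0.0], [-0.604, 0.797, 0.0], [-0.0, -0.0, -1.0]]
force: [-0.7, -0.1, 0.5]
finger_gap: 0.0846
finger_force: 0.0
```

Call:
servo_tool(deltas=[0.085,0,0,0,0,0,0,0.085,0,0,-0.03,0,0,0,0.085,0,0,-0.07,0,0,0,0.085,0,0,-0.11,0,0,0,0.085,0,0,-0.15,0,0,0])

```text
time: 23.35
tool_pos: [0.451, 0.2351, 0.2157]
tool_rot: [[-0.797, -0.604, -0.0], [-0.604, 0.797, -0.0], [0.0, 0.0, -1.0]]
force: [0.3, -0.5, 0.5]
finger_gap: 0.0846
finger_force: 0.0
```

Call:
servo_tool(deltas=[0.085,0.01,0.04,0,0,0,0,0.085,0.02,0.08,0,0,0,0,0.085,0.03,0.12,0,0,0,0,0.085,0.04,0.16,0,0,0,0,0.085,0.04,0.16,0,0,0,0])

```text
time: 23.85
tool_pos: [0.3193, 0.3405, 0.2144]
tool_rot: [[-0.794, -0.608, -0.001], [-0.608, 0.794, 0.001], [0.001, 0.002, -1.0]]
force: [0.4, 0.5, -0.6]
finger_gap: 0.0851
finger_force: 0.0
```

```bash
python3 - <<'E'
from fit import *
np.set_printoptions(precision=4,suppress=True)
s=ctrl.sense(); print(s['time'],s['tool_pos'],s['finger_gap'])
for r in key((.4522,.2345,.64)): print(r)
o=[]
c=cam('top'); A=cv2.resize(c['img'][165:315,410:550,::-1],(400,428),interpolation=2)
c=cam('scene'); B=cv2.resize(c['img'][130:410,190:390,::-1],(306,428),interpolation=2)
cv2.imwrite('pics/end.png',np.hstack([A,B]))
E
```

```text
23.85 [0.3193 0.3405 0.2144] 0.08507493996946663
(array([0.4535, 0.2352, 0.645 ]), np.float64(0.32028892636299133))
(array([0.4553, 0.2363, 0.6527]), np.float64(0.05991156026721001))
(array([0.4517, 0.2359, 0.6536]), np.float64(0.19248436391353607))
```

View pics/end.png

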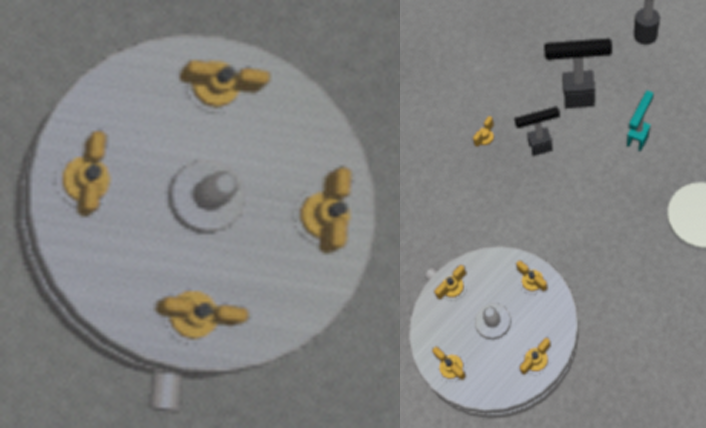

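The last picture shows the nut_a wings (225,75) and nut_b wings (203,312) square to the radius. The key stands upright at its old place, clear of the holder, and the gripper is clear. Handing in.

```bash
python3 -c "
from cell import ctrl
print(ctrl.finish_job())"
```

```text
the job is handed in; nothing more can be done
None
```

Job handed in at about 24 s: nut_a and then nut_b were turned about half-way, then each was driven to its firm stop in the same order, and the key stands upright on the bench clear of the holder. The half-way turns measured roughly 0.7 and 0.8 rad by camera, and no verdict came back.

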